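Swap the cartridge in a push-push bay

TASK

Change the cartridge in the bench bay: press the spent one inward until the push-push catch lets go and it springs out, draw it out and lay it flat in the steel tray beside the fresh one. Then slide the fresh cartridge into the bay and press it fully home until the catch holds it, so that it stays in when you let go. The stop is at a different depth each time, so press with feeling, only until it goes firm, and never ram a cartridge against it, and leave the small vial, the bottle and the pen undisturbed.

Things in the scene. Friction and masses are not known exactly. Their poses are not given: they have to be found in the camera images.
- dock: off-white cartridge bay fixed on the worktop, 258 x 84 mm, roofed part 40 mm high. Origin on the worktop, on its centre line; +x is the pushing direction, into the slot; z up. Apron x = -0.070 to 0.040, roofed housing x = 0.040 to 0.188. Slot 60 mm wide, floor z = 0.008, roof underside z = 0.031. The catch is hidden inside
- dock_mouth (a point): middle of the slot's floor in the plane of its mouth (dock x = 0.040, z = 0.008); axes as the dock. A held cartridge has its origin about 10 mm before this plane (up to 14 mm after a small rebound, which does no harm), the half with the rib standing out over the apron; an ejected one has its origin about 34 mm before it
- dock_apron (a point): middle of the flat open apron in front of the mouth (dock x = -0.015, z = 0.008); lay a cartridge here and slide it along +x. The apron is 110 x 84 mm; two flared cheeks, tops 22 mm above the worktop, guide it in over the last 22 mm before the mouth, from about 68 mm apart to the slot's 60 mm
- carriage (a joint): spring carriage in the slot, pushed by the cartridge's nose, in m: 0.024 sprung out; 0 when the catch holds it; negative when pressed beyond. The spring pushes outward with about 2.5 N sprung out, 5 N held, 6 to 8 N at the stop; damping about 45 N per m/s; catch and slot add 1 to 5 N of rubbing. Over 30 N on it harms the catch
- pusher: the carriage itself, a black plate in the slot; origin: middle of the face that meets the nose. To catch: press to the firm stop, which lies 8 to 22 mm beyond held, then let go: it returns onto the catch. To eject: press from held to the stop, 12 to 26 mm beyond, let go: it springs out within 1 s. The depth differs each time and is hidden: feel for the rise of force. 2 mm short of the stop does nothing
- spent: spent cartridge, held in the bay at the start; plain grey cassette 116 (x) x 56 (y) x 20 mm, 0.09-0.18 kg, origin centre of underside, centre of mass at x = -0.025. On top an upright rib, 30 (x) x 14 (y) mm, top 38 mm above the underside, centred at local x = -0.040. +x: nose, 58 mm ahead, enters the bay first; z up
- fresh: fresh cartridge, in the tray at the start; plain grey cassette 116 (x) x 56 (y) x 20 mm, 0.09-0.18 kg, origin centre of underside, centre of mass at x = -0.025. On top an upright rib, 30 (x) x 14 (y) mm, top 38 mm above the underside, centred at local x = -0.040. +x: nose, 58 mm ahead, enters the bay first; z up
- tray: shallow steel tray fixed on the worktop, 198 (its x) x 308 (its y, the long way) x 24 mm; inner floor 2 mm above the worktop, walls 24 mm high, inside 186 x 296 mm. Origin: centre of the underside. Its +y end points away from the robot; the fresh cartridge lies in the half with local y below 0, the other half is empty for the spent one
- amber_vial: small brown vial with black cap, 18 mm across, 39 high, standing beside the bay's housing; origin centre of underside; leave it
- black_bottle: black reagent bottle, 32 mm across, 64 high, standing on the other side of the bay's housing; origin centre of underside; leave it
- pen: blue marker pen, 134 mm long, 12 thick, lying near the worktop's right edge; origin at its middle, on the worktop; leave it

How it is judged:
By the outcome, as a careful person would: the job done as asked, in the order asked, and still so for the second after the job is handed in, with the robot touching nothing.
It also fails if it takes over 51 s, if anything falls off the work surface, if the arm or the gripper's body presses on something with over 40 N, if the wrist force passes 120 N, or if a joint passes its speed limit or range.

ROBOT

A 7-joint arm with a two-finger parallel gripper is mounted at the origin on a cart in front of the work surface, level with it; the furniture and walls round the work are solid. World frame = base frame: x ahead of the robot, y to its left, z up, the work surface at z = 0. Lengths are in m, angles in rad, forces in N, time in s.
With the tool pointing down it reaches from about 0.425 to 0.925 m from the base axis. Payload 6.8 kg.
Tool frame: the origin (TCP) lies at the very end of the fingers, on their centre line; the grasp point (between the pads) lies r.grasp_offset behind it (r.grasp_offset is the distance from the TCP to the grasp point, in m); z points along the fingers, y is the direction in which the jaws open and shut (so a half turn about z gives the same grasp; the last joint's range is limited). The gripper opens to 85 mm and grips with 20 to 120 N. Pads are 22 mm wide; open, the fingers measure 114 mm over their backs; the gripper's body (76 mm by 85 mm) begins 54 mm behind the grasp point. The pads swing forward as they close: fully open they stand 13 mm farther back than shut.
Start: joints at [1.155, 0.477, 0.022, 1.555, -0.011, 1.109, -0.083], TCP at [0.205, -0.643, 0.231] pointing down, gripper open.
Joint ranges: [-2.96, 2.96], [-0.34, 2.1], [-1.41, 1.46], [0.24, 2.44], [-1.37, 4.51], [0.17, 1.92], [-2.96, 2.96]. Speed limits (rad/s): [2.39, 2.39, 3.14, 3.14, 3.14, 3.14, 3.14].

INTERFACE

Orientations are given as a rotation vector (axis times angle).
In Python, from bench import r gives the robot as it stands.
- The arm moves only by the shell command python3 -m jog 'ROWS' [FORCE]. ROWS is JSON, one flat list of numbers, 7 for each row, row after row: the turn, a rotation vector about the tool's x, y, z normalised to -1 to 1, where 1 is 180 degrees, then the shift along the tool's x, y, z normalised to -1 to 1, where 1 is 200 mm, then the opening, from 0 (shut) to 1 (fully open). In form: [wx, wy, wz, x, y, z, hand, wx, wy, wz, x, y, z, hand, ...]. A call has 1 to 12 rows; each row is the pose to reach, as a shift and turn from the pose measured when the call began, along the tool's axes at that moment, turning the shorter way round; what a row does not reach only later rows make up. A row lasts 1/10 s, in which the tool goes at most 50 mm and 8.59 degrees, less where a joint would pass 70% of its speed; a pose out of reach is approached as far as the arm can. A call with a number of a shift or a turn outside -1 to 1 is refused whole. A call with a gripper value outside its range is refused whole. The fingers move at their own pace and stop on an object; FORCE is the grip in N (left out, the last holds). Time passes only in rows, so rows that repeat a pose let the fingers close. It gives the time, the measured TCP pose, the force and the opening at its end, in the units of the state.
- r.get_obs(): the state, without advancing time (a new reading comes with each control period).
- r.grab_frame(name): name is "scene" or "side" or "wrist"; returns the picture (420x560x3 uint8, red, green, blue); there is no depth.
- r.calibration(name): a dict with "K" (3x3 intrinsics, pixels), "dist_coeffs" ([k1, k2, p1, p2, k3] as OpenCV has them; the pictures are not rectified), "origin" and "rotation" of the camera in the world; the wrist camera has in their place "T_tool_cam" (4x4, takes a point from camera to tool coordinates, whose origin is the TCP and whose axes are the flange's). Camera axes: x right, y up, looking along -z (the intrinsics and any distortion apply to the point x, -y, -z); pixel columns grow to the right and rows downward; lengths in m; the calibration is good to about 2 mm. A picture is of the moment at which its call begins: read the wrist's pose just before it. calibration takes no time and is no camera call.
- r.hand_in(): hands the job in, once; it reports no verdict.
The state is a dict: "clock": time; "joints": joint angles; "qvel": joint speeds; "tau": joint torques, N m; "tcp_pos": TCP position; "orientation": TCP orientation; "contact_force": force on the tool from outside, world axes, zero at the start; "moment": the same for the moment, N m; "grip_width": finger opening in m.
Only numpy, scipy, OpenCV 4.12 (cv2) and the standard library are available. Lean on these libraries where they do the work, as an engineer would, in place of code of your own. Each camera call takes 0.05 s, during which the arm holds its last target.

## Working session

There is one attempt and no reset: what is moved stays moved. The work goes in short steps, Python scripts to look and compute and a shell command to move; the robot and the scene stay as the last step left them, time stands still between calls to the robot, and variables do not carry over. Pictures are saved under pics/ and viewed, and the job is handed in when it is done.

```bash
ls; mkdir -p pics; python3 - <<'E'
from bench import r
import cv2, numpy as np
o=r.get_obs()
for k,v in o.items(): print(k,np.round(v,4))
print(r.grasp_offset)
for n in ["scene","side","wrist"]:
    print(n,r.calibration(n))
    cv2.imwrite(f"pics/{n}0.png",r.grab_frame(n)[:,:,::-1])
E
```

```text
pics
clock 0.0
joints [ 1.1549  0.4778  0.0223  1.5564 -0.0115  1.1093 -0.0831]
qvel [-0.0014 -0.0008 -0.0011 -0.0008  0.0018 -0.0004  0.0006]
tau [ 3.00000e-04 -5.96450e+01  1.60790e+00 -2.81192e+01  1.25000e-02
  9.40000e-03  0.00000e+00]
tcp_pos [ 0.2043 -0.6427  0.2303]
orientation [-3.1027e+00 -4.8130e-01  6.0000e-04]
contact_force [-0.6602  0.543   0.671 ]
moment [0.0052 0.0009 0.0055]
grip_width 0.0852
0.0187
scene {'K': array([[515.52882994,   0.        , 284.45071855],
       [  0.        , 515.52882994, 204.87106263],
       [  0.        ,   0.        ,   1.        ]]), 'dist_coeffs': array([-0.09206522,  0.        ,  0.        ,  0.        ,  0.        ]), 'origin': array([1.19156788, 0.31838778, 0.87429685]), 'rotation': array([0.453441  , 0.65328017, 1.82402955])}
side {'K': array([[438.01791651,   0.        , 282.83403346],
       [  0.        , 438.01791651, 207.46878942],
       [  0.        ,   0.        ,   1.        ]]), 'dist_coeffs': array([0.02451184, 0.        , 0.        , 0.        , 0.        ]), 'origin': array([ 0.1053592 , -0.54762315,  0.44485133]), 'rotation': array([ 1.06332607, -0.34500034, -0.51793684])}
wrist {'K': array([[374.82786678,   0.        , 276.90539555],
       [  0.        , 374.82786678, 204.40011896],
       [  0.        ,   0.        ,   1.        ]]), 'dist_coeffs': array([-0.04755399,  0.        ,  0.        ,  0.        ,  0.        ]), 'T_tool_cam': array([[-4.55207402e-04,  9.53262494e-01,  3.02143028e-01,
         7.64691537e-02],
       [ 9.99999640e-01,  6.50156219e-04, -5.44650335e-04,
         3.04820081e-04],
       [-7.15634906e-04,  3.02142672e-01, -9.53262447e-01,
        -1.43722942e-01],
       [ 0.00000000e+00,  0.00000000e+00,  0.00000000e+00,
         1.00000000e+00]])}
```

View pics/scene0.png

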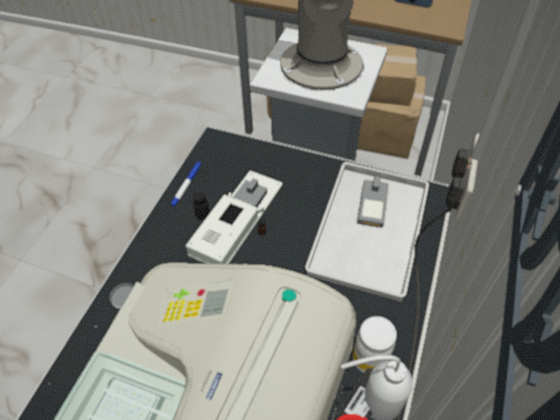

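View pics/side0.png

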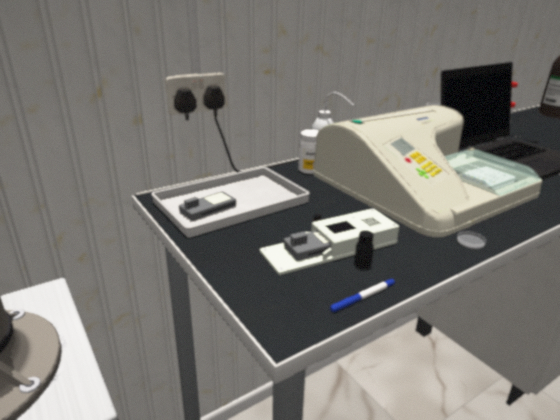

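View pics/wrist0.png

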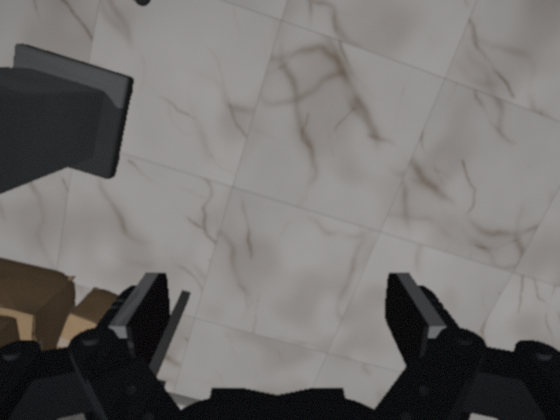

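```bash
cat > h.py <<'E'
import cv2, numpy as np
from scipy.spatial.transform import Rotation as R
from bench import r
def cam(n,obs=None):
    c=r.calibration(n)
    if n=="wrist":
        T=np.array(c["T_tool_cam"]); Rt=R.from_rotvec(obs["orientation"]).as_matrix()
        Rc=Rt@T[:3,:3]; o=np.array(obs["tcp_pos"])+Rt@T[:3,3]
    else:
        Rc=R.from_rotvec(c["rotation"]).as_matrix(); o=np.array(c["origin"])
    return c["K"],np.array(c["dist_coeffs"]),o,Rc
def ray(n,uv,obs=None):
    K,d,o,Rc=cam(n,obs)
    p=cv2.undistortPoints(np.array(uv,float).reshape(-1,1,2),K,d).reshape(-1,2)
    v=np.c_[p[:,0],-p[:,1],-np.ones(len(p))]@Rc.T
    return o,v
def onplane(n,uv,z,obs=None):
    o,v=ray(n,uv,obs); return o+v*((z-o[2])/v[:,2])[:,None]
def proj(n,P,obs=None):
    K,d,o,Rc=cam(n,obs)
    p=(np.atleast_2d(P)-o)@Rc; p=p*[1,-1,-1]
    return cv2.projectPoints(p,np.zeros(3),np.zeros(3),K,d)[0].reshape(-1,2)
E
python3 - <<'E'
import cv2
a=cv2.imread("pics/scene0.png")
cv2.imwrite("pics/scA.png",cv2.resize(a[150:300,150:310],None,fx=5,fy=4,interpolation=cv2.INTER_CUBIC)[:600,:800]) 
cv2.imwrite("pics/scA.png",cv2.resize(a[155:275,160:300],None,fx=5,fy=5,interpolation=cv2.INTER_CUBIC))
cv2.imwrite("pics/scB.png",cv2.resize(a[155:300,300:440],None,fx=4,fy=4,interpolation=cv2.INTER_CUBIC))
b=cv2.imread("pics/side0.png")
cv2.imwrite("pics/siA.png",cv2.resize(b[165:325,140:400],None,fx=3,fy=3,interpolation=cv2.INTER_CUBIC))
E
```

```text
(no output)
```

View pics/scA.png

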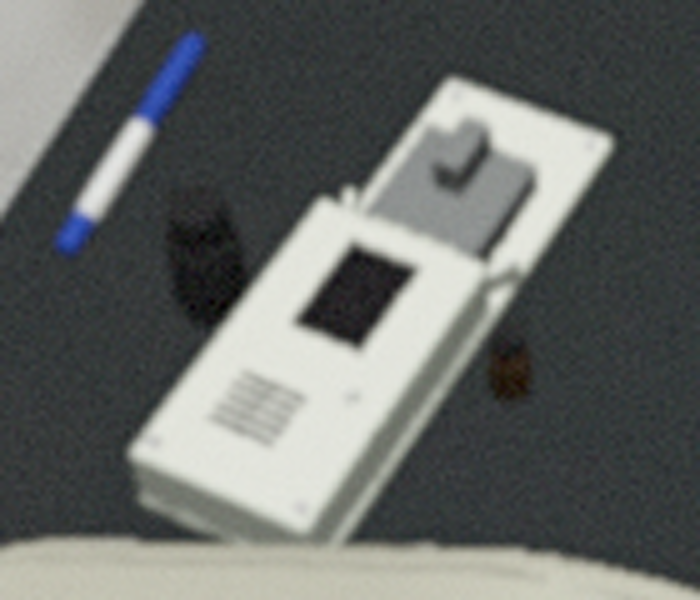

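View pics/scB.png

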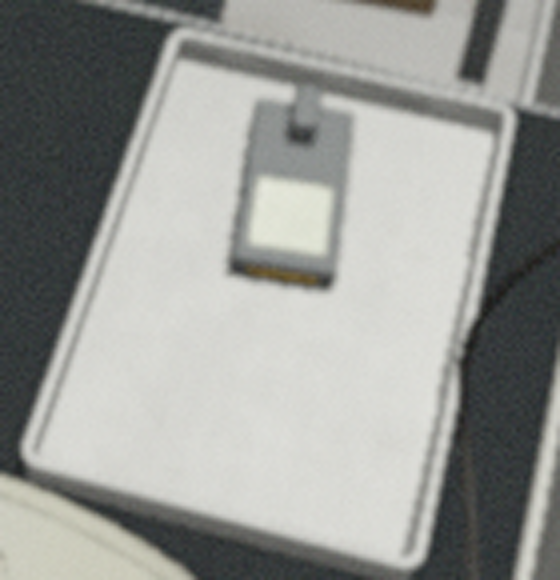

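View pics/siA.png

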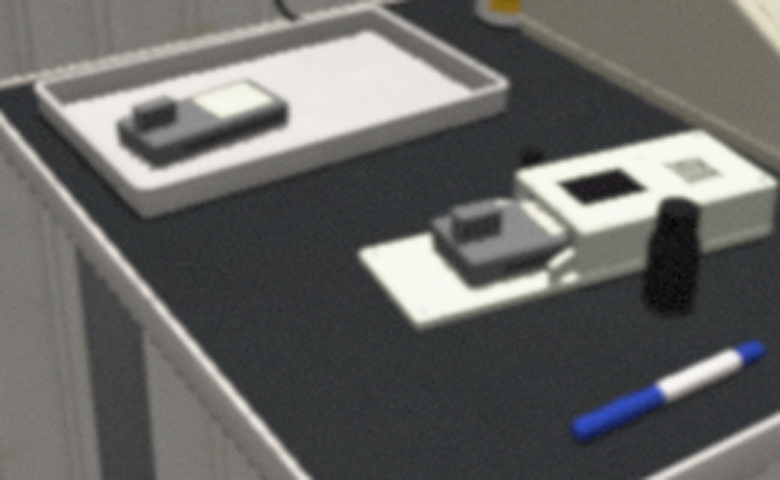

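```bash
python3 - <<'E'
from h import *
def A(l): return [(160+(x+.5)/5-.5,155+(y+.5)/5-.5) for x,y in l]
def B(l): return [(300+(x+.5)/4-.5,155+(y+.5)/4-.5) for x,y in l]
def S(l): return [(140+(x+.5)/3-.5,165+(y+.5)/3-.5) for x,y in l]
def show(t,n,px,z):
    P=onplane(n,px,z); print(t); print(np.round(P[:,:2],4).tolist()); return P
def ang(a,b): d=b-a; return round(float(np.degrees(np.arctan2(d[1],d[0]))),2), round(float(np.linalg.norm(d[:2])),4)
ap=show("apron",'scene',A([(450,74),(615,138)]),.008); print(ang(*ap))
ro=show("roof",'scene',A([(322,197),(488,265),(310,534),(128,455)]),.040); 
print([ang(ro[i],ro[j]) for i,j in[(0,1),(0,3),(1,2),(3,2)]])
sp=show("apron side",'side',S([(358,253),(420,327)]),.008); print(ang(*sp))
sr=show("roof side",'side',S([(517,176),(703,131),(776,183)]),.040); print(ang(sr[0],sr[1]),ang(sr[1],sr[2]))
fr=show("fresh",'scene',B([(258,98),(353,107),(333,272),(237,262)]),.022)
print([ang(fr[i],fr[j]) for i,j in[(0,1),(0,3),(1,2),(3,2)]],fr.mean(0))
tr=show("tray",'scene',B([(170,30),(517,104),(424,573),(22,465)]),.024)
print([ang(tr[i],tr[j]) for i,j in[(0,1),(0,3),(1,2),(3,2)]],tr.mean(0))
ri=show("sp rib top",'scene',A([(462,118),(488,128),(468,168),(438,158)]),.046);print(ri.mean(0))
ri=show("fr rib top",'scene',B([(298,86),(318,90),(314,122),(290,122)]),.040);print(ri.mean(0))
show("pen",'scene',A([(195,42),(68,245)]),.012)
show("vial",'scene',A([(512,345)]),.039)
show("bottle",'scene',A([(188,195)]),.064)
print(R.from_rotvec(r.get_obs()["orientation"]).as_matrix().round(3))
E
```

```text
apron
[[0.4553, -0.0329], [0.4675, 0.052]]
(81.84, 0.0858)
roof
[[0.5668, -0.0447], [0.5782, 0.0357], [0.7245, 0.0195], [0.7146, -0.0634]]
[(81.98, 0.0812), (-7.22, 0.149), (-6.33, 0.1472), (83.22, 0.0835)]
apron side
[[0.463, 0.0467], [0.4523, -0.0391]]
(-97.13, 0.0864)
roof side
[[0.5707, 0.0282], [0.7191, 0.0121], [0.7064, -0.0662]]
(-6.2, 0.1492) (-99.16, 0.0793)
fresh
[[0.4108, 0.2245], [0.3998, 0.2761], [0.5163, 0.2908], [0.5264, 0.2419]]
[(102.0, 0.0527), (8.54, 0.1169), (7.18, 0.1175), (101.64, 0.0499)] [0.46332205 0.25835129 0.022     ]
tray
[[0.3783, 0.1647], [0.369, 0.3625], [0.6768, 0.3704], [0.682, 0.1748]]
[(92.69, 0.198), (1.91, 0.3039), (1.48, 0.308), (91.51, 0.1957)] [0.52653219 0.26809711 0.024     ]
sp rib top
[[0.5101, -0.0028], [0.5118, 0.01], [0.5359, 0.0103], [0.5349, -0.004]]
[0.52318088 0.00336652 0.046     ]
fr rib top
[[0.4114, 0.2452], [0.4106, 0.2562], [0.4342, 0.2594], [0.4385, 0.2471]]
[0.42367245 0.25194469 0.04      ]
pen
[[0.4786, -0.151], [0.6074, -0.1507]]
vial
[[0.6131, 0.0598]]
bottle
[[0.6021, -0.0874]]
[[ 0.953  0.303 -0.001]
 [ 0.303 -0.953  0.001]
 [-0.    -0.001 -1.   ]]
```

```bash
python3 -m jog '[0,0,0,0.2,-0.19,0,1, 0,0,0,0.375,-0.365,0,1, 0,0,0,0.55,-0.535,0,1, 0,0,0,0.72,-0.70,0,1, 0,0,0,0.875,-0.85,0,1, 0,0,0,0.875,-0.85,0,1]' 40
```

```text
clock: 0.75
tcp_pos: [0.3236, -0.4217, 0.2307]
orientation: [-3.098, -0.496, -0.002]
contact_force: [0.5, -0.1, -0.1]
grip_width: 0.0853
```

```bash
python3 -m jog '[0,0,0,0.2,-0.19,0.02,1, 0,0,0,0.375,-0.36,0.04,1, 0,0,0,0.55,-0.53,0.06,1, 0,0,0.02,0.72,-0.69,0.08,1, 0,0,0.04,0.865,-0.82,0.08,1, 0,0,0.06,0.865,-0.82,0.08,1]'
python3 - <<'E'
from h import *
o=r.get_obs();M=R.from_rotvec(o["orientation"]).as_matrix()
print(M.round(3)); print(M.T@(np.array([.55,0,.2])-o["tcp_pos"])/.2)
print(R.from_matrix(M).as_euler('ZYX',degrees=True))
E
```

```text
clock: 1.35
tcp_pos: [0.44, -0.2057, 0.2158]
orientation: [-3.128, -0.214, -0.004]
contact_force: [-0.4, -0.1, 0.2]
grip_width: 0.0853
[[ 0.991  0.136  0.002]
 [ 0.136 -0.991  0.006]
 [ 0.003 -0.006 -1.   ]]
[ 0.68419792 -0.94366497  0.08668992]
[   7.81068598   -0.18212759 -179.6578363 ]
```

```bash
python3 -m jog '[0,0,0.02,0.14,-0.19,0.02,1, 0,0,0.05,0.28,-0.39,0.04,1, 0,0,0.082,0.42,-0.58,0.06,1, 0,0,0.082,0.55,-0.76,0.08,1, 0,0,0.082,0.684,-0.944,0.087,1, 0,0,0.082,0.684,-0.944,0.087,1, 0,0,0.082,0.684,-0.944,0.087,1, 0,0,0.082,0.684,-0.944,0.087,1]'
python3 - <<'E'
from h import *
o=r.get_obs();M=R.from_rotvec(o["orientation"]).as_matrix()
f=r.grab_frame("wrist"); import pickle; pickle.dump((o,f),open("w1.pkl","wb"))
print(o["tcp_pos"],o["qvel"].round(3),R.from_matrix(M).as_euler('ZYX',degrees=True))
cv2.imwrite("pics/w1.png",f[:,:,::-1])
E
```

```text
clock: 2.15
tcp_pos: [0.5495, -0.0016, 0.1996]
orientation: [-3.13, 0.193, -0.002]
contact_force: [-0.3, -0.2, 0.3]
grip_width: 0.0852
[ 0.54945683 -0.00161817  0.19960845] [ 0.013 -0.009  0.005  0.004 -0.003 -0.002 -0.003] [-7.05046822e+00 -3.88371390e-02 -1.79679325e+02]
```

View pics/w1.png

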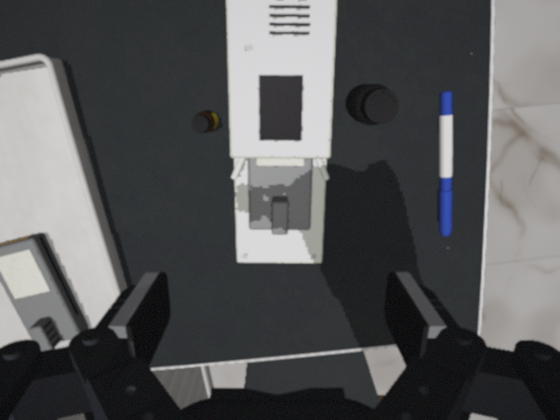

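```bash
python3 - <<'E'
import cv2
a=cv2.imread("pics/w1.png")
cv2.imwrite("pics/w1z.png",cv2.resize(a[150:275,220:345],None,fx=4.8,fy=4.8,interpolation=cv2.INTER_CUBIC))
E
```

```text
(no output)
```

View pics/w1z.png

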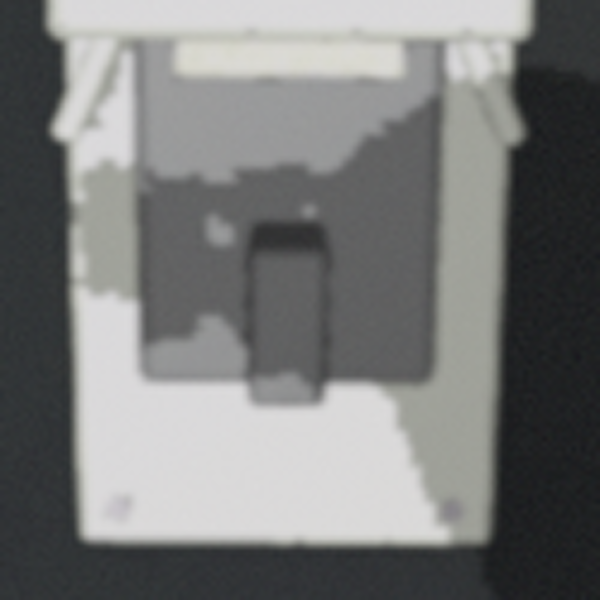

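```bash
python3 - <<'E'
from h import *; import pickle
o,f=pickle.load(open("w1.pkl","rb"))
def Z(l): return [(220+(x+.5)/4.8-.5,150+(y+.5)/4.8-.5) for x,y in l]
def show(t,px,z):
    P=onplane("wrist",px,z,o); print(t,np.round(P[:,:2],4).tolist(),np.round(P.mean(0),4)); return P
def ang(a,b): d=b-a; return round(float(np.degrees(np.arctan2(d[1],d[0]))),2), round(float(np.linalg.norm(d[:2])),4)
a=show("apron",Z([(82,545),(492,545)]),.008);print(ang(*a))
h=show("mouth",Z([(46,38),(532,38)]),.040);print(ang(*h))
print(ang(a.mean(0),h.mean(0)))
c=show("cart top rear",Z([(142,382),(434,382)]),.028);print(ang(*c))
q=show("rib top",Z([(250,250),(325,250),(325,405),(250,405)]),.046);print(ang(q[0],q[1]),ang(q[3],q[0]),ang(q[2],q[1]))
d=show("fresh rib",[(42,335)],.04)
show("vial",[(207,121)],.039);show("bottle",[(380,105)],.064)
E
```

```text
apron [[0.4647, 0.0493], [0.4545, -0.0346]] [0.4596 0.0073 0.008 ]
(-96.95, 0.0845)
mouth [[0.575, 0.0347], [0.5649, -0.0475]] [ 0.57   -0.0064  0.04  ]
(-97.02, 0.0828)
(-7.11, 0.1112)
cart top rear [[0.5064, 0.0291], [0.4997, -0.0254]] [0.5031 0.0019 0.028 ]
(-96.97, 0.0548)
rib top [[0.5351, 0.0046], [0.5335, -0.0083], [0.5049, -0.005], [0.5065, 0.0083]] [ 5.2e-01 -1.0e-04  4.6e-02]
(-96.99, 0.013) (-7.32, 0.0288) (-6.59, 0.0288)
fresh rib [[0.4246, 0.2473]] [0.4246 0.2473 0.04  ]
vial [[0.6062, 0.0478]] [0.6062 0.0478 0.039 ]
bottle [[0.6038, -0.0837]] [ 0.6038 -0.0837  0.064 ]
```

```bash
python3 -m jog '[0,0,0,-0.1,0.01,0.2,1, 0,0,0,-0.147,0.01,0.4,1, 0,0,0,-0.147,0.01,0.6,1, 0,0,0,-0.147,0.01,0.7,1, 0,0,0,-0.147,0.01,0.7,1, 0,0,0,-0.147,0.01,0.7,1]' 50
cat > go.py <<'E'
from h import *
import sys
# usage: go.py x y z yawdeg -> shift in jog units
o=r.get_obs();M=R.from_rotvec(o["orientation"]).as_matrix()
t=np.array([float(v) for v in sys.argv[1:4]]); yaw=np.radians(float(sys.argv[4]))
D=R.from_euler('ZYX',[yaw,0,np.pi]).as_matrix()
print("pos",o["tcp_pos"].round(4),"yaw",R.from_matrix(M).as_euler('ZYX',degrees=True).round(2))
print("turn",(R.from_matrix(M.T@D).as_rotvec()/np.pi).round(4),"shift",(M.T@(t-o["tcp_pos"])/.2).round(4))
E
python3 go.py 0.520 0 0.031 -7.05
```

```text
clock: 2.8
tcp_pos: [0.5204, -0.0006, 0.0602]
orientation: [-3.13, 0.197, -0.002]
contact_force: [1.0, -0.7, -0.5]
grip_width: 0.0852
pos [ 0.5204 -0.0006  0.0602] yaw [-7.190e+00 -6.000e-02 -1.797e+02]
turn [-0.0017 -0.0003 -0.0008] shift [-0.0025 -0.0018  0.1462]
```

```bash
python3 -m jog '[-0.0017,0,0,-0.0025,-0.002,0.08,1, -0.0017,0,0,-0.0025,-0.002,0.142,1, -0.0017,0,0,-0.0025,-0.002,0.142,1]' 50
python3 -m jog '[0,0,0,0,0,0,0.1, 0,0,0,0,0,0,0.1, 0,0,0,0,0,0,0.1, 0,0,0,0,0,0,0.1, 0,0,0,0,0,0,0.1, 0,0,0,0,0,0,0.1]' 50
python3 - <<'E'
from h import *
cv2.imwrite("pics/w2.png",r.grab_frame("wrist")[:,:,::-1])
cv2.imwrite("pics/s2.png",cv2.resize(r.grab_frame("side")[150:330,220:420],None,fx=3.5,fy=3.3)[:,:,::-1])
E
```

```text
clock: 3.1
tcp_pos: [0.5197, -0.0003, 0.0316]
orientation: [3.135, -0.198, 0.001]
contact_force: [-0.1, 0.2, 0.3]
grip_width: 0.0859
clock: 3.7
tcp_pos: [0.5201, -0.0001, 0.0321]
orientation: [3.135, -0.197, 0.002]
contact_force: [-0.4, 0.9, 5.1]
grip_width: 0.0127
```

View pics/w2.png

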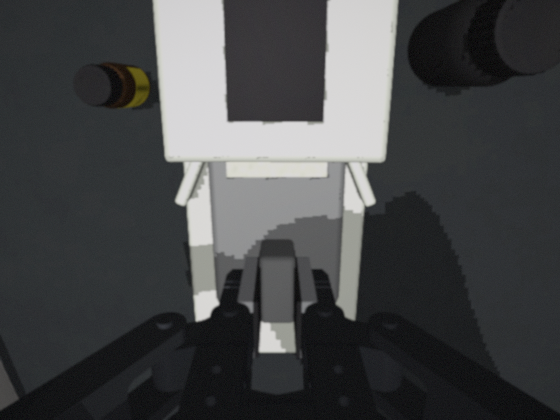

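View pics/s2.png

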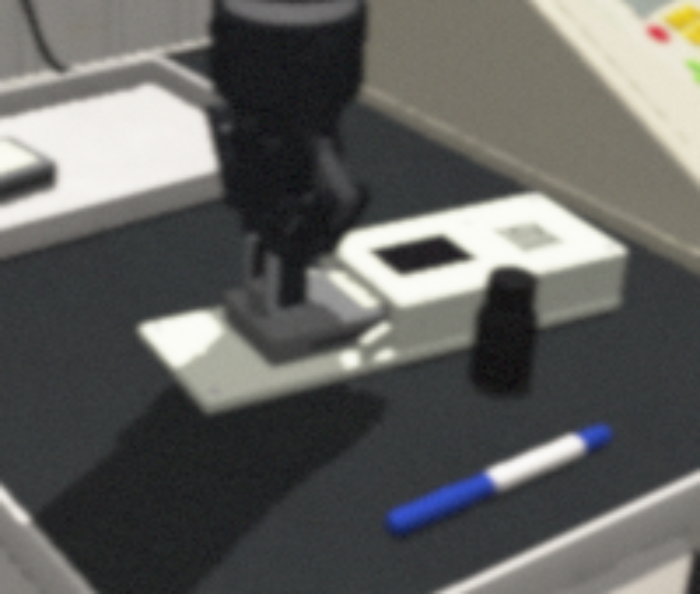

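```bash
python3 -m jog '[0,0,0,0.012,0,-0.002,0.1, 0,0,0,0.024,0,-0.002,0.1, 0,0,0,0.036,0,-0.002,0.1, 0,0,0,0.046,0,-0.002,0.1, 0,0,0,0.046,0,-0.002,0.1]' 60
```

```text
clock: 4.3
tcp_pos: [0.5263, -0.0008, 0.0321]
orientation: [3.135, -0.196, -0.007]
contact_force: [-9.4, 1.8, 10.3]
grip_width: 0.0121
```

```bash
python3 -m jog '[0,0,0,0.020,0,0,0.1, 0,0,0,0.025,0,0,0.1, 0,0,0,0.03,0,0,0.1, 0,0,0,0.03,0,0,0.1]' 60
```

```text
clock: 4.7
tcp_pos: [0.529, -0.0011, 0.0321]
orientation: [3.134, -0.196, -0.017]
contact_force: [-11.7, 2.3, 14.7]
grip_width: 0.0122
```

```bash
python3 -m jog '[0,0,0,0.022,0,-0.006,0.1, 0,0,0,0.026,0,-0.01,0.1, 0,0,0,0.03,0,-0.012,0.1, 0,0,0,0.03,0,-0.012,0.1]' 60; python3 go.py 0.54 0 0.032 -7.05
```

```text
clock: 5.1
tcp_pos: [0.5319, -0.0016, 0.0333]
orientation: [3.133, -0.196, -0.027]
contact_force: [-6.8, 1.7, 0.9]
grip_width: 0.0121
pos [ 0.5319 -0.0016  0.0333] yaw [ -7.15   0.97 179.81]
turn [ 0.001   0.0054 -0.0005] shift [ 0.0394 -0.0129  0.0057]
```

```bash
python3 -m jog '[0,0.003,0,0.018,0,0,0.1, 0,0.005,0,0.023,0,0,0.1, 0,0.005,0,0.023,0,0,0.1]' 60
```

```text
clock: 5.4
tcp_pos: [0.5331, -0.0017, 0.0321]
orientation: [3.132, -0.195, -0.012]
contact_force: [-8.1, 2.4, 3.1]
grip_width: 0.0122
```

```bash
python3 -m jog '[0,0,0,0.018,0,0,0.1, 0,0,0,0.023,0,0,0.1, 0,0,0,0.023,0,0,0.1]' 60
```

```text
clock: 5.7
tcp_pos: [0.5343, -0.0018, 0.0321]
orientation: [3.131, -0.194, -0.022]
contact_force: [-11.3, 1.8, 15.3]
grip_width: 0.0125
```

```bash
python3 -m jog '[0,0.003,0,0.02,0,-0.006,0.1, 0,0.003,0,0.025,0,-0.009,0.1, 0,0.003,0,0.025,0,-0.009,0.1]' 60
```

```text
clock: 6.0
tcp_pos: [0.5353, -0.002, 0.0326]
orientation: [3.13, -0.194, -0.02]
contact_force: [-9.0, 2.5, 3.1]
grip_width: 0.0122
```

```bash
python3 -m jog '[0,0.003,0,0.02,0,0,0.1, 0,0.003,0,0.025,0,-0.002,0.1, 0,0.003,0,0.025,0,-0.003,0.1]' 60
```

```text
clock: 6.3
tcp_pos: [0.5357, -0.0021, 0.0321]
orientation: [3.128, -0.193, -0.019]
contact_force: [-10.7, 3.2, 6.8]
grip_width: 0.0123
```

```bash
python3 -m jog '[0,0.002,0,0.025,0,-0.001,0.1, 0,0.002,0,0.03,0,-0.002,0.1, 0,0.002,0,0.03,0,-0.002,0.1, 0,0.002,0,0.03,0,-0.002,0.1]' 60
```

```text
clock: 6.7
tcp_pos: [0.5361, -0.0021, 0.032]
orientation: [3.127, -0.193, -0.025]
contact_force: [-17.1, 2.8, 18.4]
grip_width: 0.0129
```

```bash
python3 -m jog '[0,0.004,0,0.025,0,-0.008,0.1, 0,0.004,0,0.031,0,-0.012,0.1, 0,0.004,0,0.031,0,-0.012,0.1, 0,0.004,0,0.031,0,-0.012,0.1]' 60; python3 go.py 0.54 0 0.032 -7.05
```

```text
clock: 7.1
tcp_pos: [0.5362, -0.0022, 0.0326]
orientation: [3.125, -0.191, -0.024]
contact_force: [-13.7, 4.0, 5.5]
grip_width: 0.0124
pos [ 0.5362 -0.0022  0.0326] yaw [ -7.02   0.83 179.33]
turn [0.0037 0.0046 0.0002] shift [ 0.0173 -0.0134  0.0024]
```

```bash
python3 -m jog '[0,0.004,0,0.03,0,-0.003,0.1, 0,0.004,0,0.038,0,-0.004,0.1, 0,0.004,0,0.038,0,-0.004,0.1]' 60; python3 go.py 0.54 0 0.032 -7.05
```

```text
clock: 7.4
tcp_pos: [0.5367, -0.0023, 0.0321]
orientation: [3.123, -0.19, -0.026]
contact_force: [-18.6, 3.7, 15.3]
grip_width: 0.0121
pos [ 0.5367 -0.0023  0.0321] yaw [ -6.98   0.89 179.19]
turn [0.0045 0.005  0.0004] shift [ 0.0152 -0.0135 -0.0001]
```

```bash
python3 -m jog '[0,0.003,0,0.01,0,-0.004,1, 0,0.003,0,0,0,-0.006,1, 0,0.003,0,0,0,-0.01,1, 0,0.003,0,0,0,-0.01,1, 0,0.003,0,0,0,-0.01,1, 0,0.003,0,0,0,-0.01,1]'
python3 - <<'E'
from h import *
import pickle
o=r.get_obs();f=r.grab_frame("wrist"); pickle.dump((o,f),open("w3.pkl","wb"))
cv2.imwrite("pics/w3.png",f[:,:,::-1])
E
```

```text
clock: 8.0
tcp_pos: [0.537, -0.0024, 0.0341]
orientation: [3.122, -0.191, -0.01]
contact_force: [0.0, -0.7, 0.1]
grip_width: 0.0856
```

View pics/w3.png

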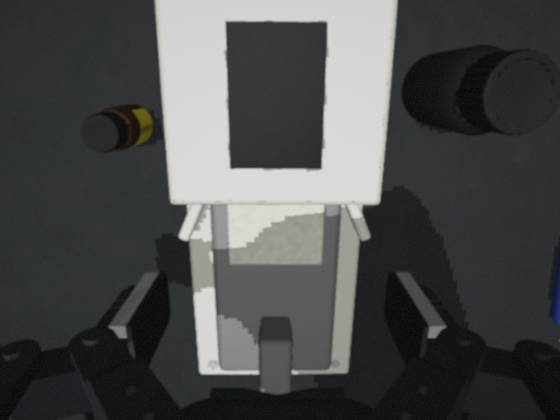

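```bash
python3 - <<'E'
from h import *; import pickle
o,f=pickle.load(open("w3.pkl","rb"))
for t,px,z in [("rear",[(219,368),(335,368)],.028),("rib front top",[(262,336),(291,336)],.046),("rib rear",[(262,391),(290,391)],.046),("mouth",[(171,204),(380,204)],.04)]:
    P=onplane("wrist",px,z,o); print(t,P.round(4)[:,:2].tolist(),P.mean(0).round(4))
E
python3 go.py 0.4955 0.003 0.033 -7.05
```

```text
rear [[0.4856, 0.0319], [0.4779, -0.0249]] [0.4817 0.0035 0.028 ]
rib front top [[0.5152, 0.0061], [0.5136, -0.006]] [5.144e-01 1.000e-04 4.600e-02]
rib rear [[0.486, 0.0101], [0.4843, -0.0023]] [0.4851 0.0039 0.046 ]
mouth [[0.5752, 0.0334], [0.5649, -0.0467]] [ 0.57   -0.0067  0.04  ]
pos [ 0.5369 -0.0023  0.0341] yaw [ -6.99   0.34 179.2 ]
turn [0.0045 0.0019 0.0004] shift [-0.2089 -0.0013  0.0066]
```

```bash
python3 -m jog '[0.0045,0.002,0,-0.1,-0.002,-0.02,1, 0.0045,0.002,0,-0.188,-0.002,-0.02,1, 0.0045,0.002,0,-0.188,-0.002,0,1, 0.0045,0.002,0,-0.188,-0.002,0.004,1, 0.0045,0.002,0,-0.188,-0.002,0.004,1]'
python3 go.py 0.4997 0.002 0.033 -7.05
python3 - <<'E'
from h import *
cv2.imwrite("pics/s4.png",cv2.resize(r.grab_frame("side")[150:330,200:420],None,fx=3.5,fy=3.3)[:,:,::-1])
cv2.imwrite("pics/c4.png",cv2.resize(r.grab_frame("scene")[140:280,160:320],None,fx=4.5,fy=4)[:,:,::-1])
E
```

```text
clock: 8.55
tcp_pos: [0.5007, 0.0026, 0.0334]
orientation: [-3.136, 0.192, -0.002]
contact_force: [0.8, -0.3, -0.5]
grip_width: 0.0853
pos [0.5007 0.0026 0.0334] yaw [-6.9900e+00 -7.0000e-02 -1.7998e+02]
turn [-0.0001 -0.0004  0.0003] shift [-0.0046  0.0037  0.0021]
```

View pics/s4.png

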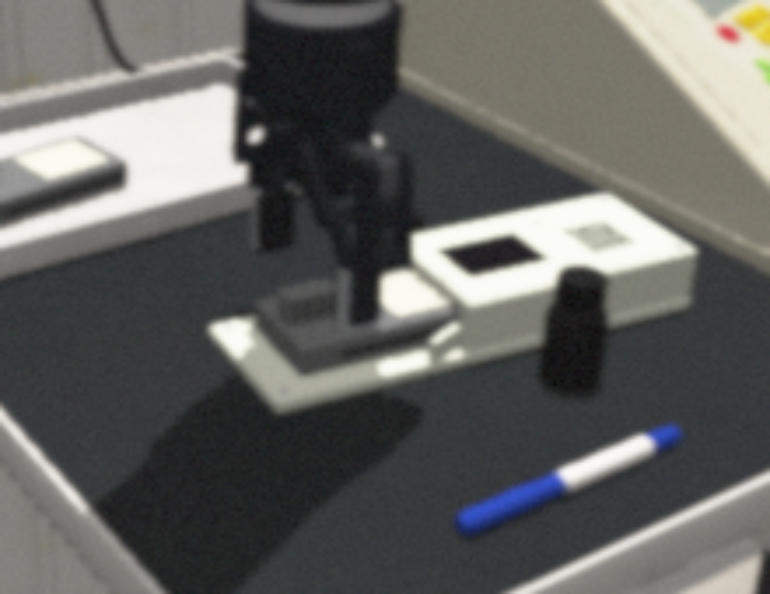

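View pics/c4.png

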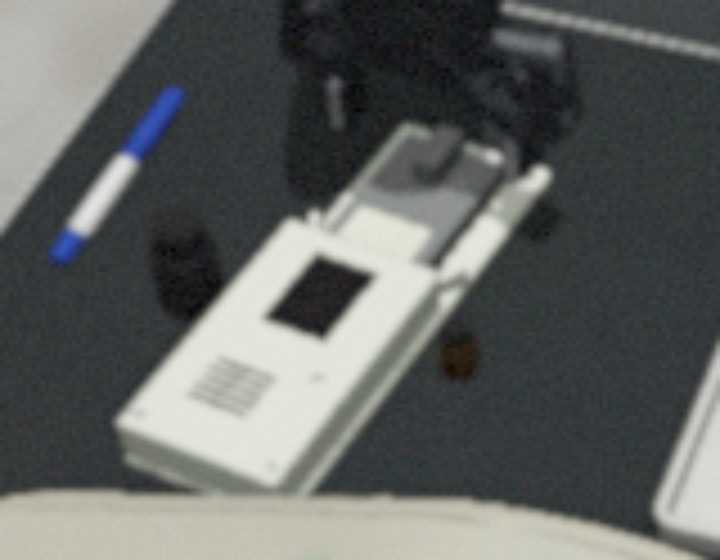

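```bash
python3 - <<'E'
from h import *
import pickle
o=r.get_obs();f=r.grab_frame("wrist"); pickle.dump((o,f),open("w4.pkl","wb"))
cv2.imwrite("pics/w4.png",f[:,:,::-1])
E
```

```text
(no output)
```

View pics/w4.png

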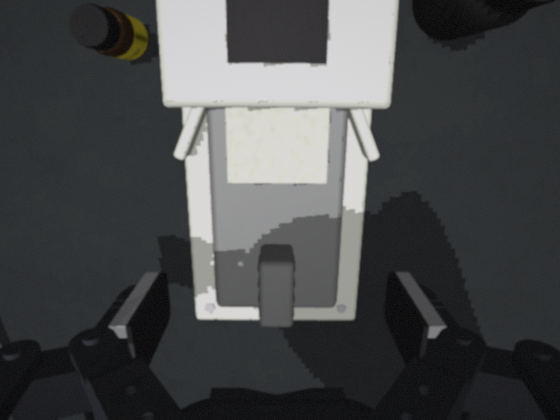

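```bash
python3 - <<'E'
from h import *; import pickle
o,f=pickle.load(open("w4.pkl","rb"))
for t,px,z in [("rear",[(217,306),(336,306)],.028),("rib front top",[(260,268),(294,268)],.046),("rib rear",[(260,326),(293,326)],.046),("mouth",[(164,105),(391,105)],.04)]:
    P=onplane("wrist",px,z,o); print(t,P.round(4)[:,:2].tolist(),P.mean(0).round(4))
E
python3 go.py 0.4955 0.003 0.033 -7.05
```

```text
rear [[0.4846, 0.0317], [0.4779, -0.0226]] [0.4812 0.0045 0.028 ]
rib front top [[0.5105, 0.0074], [0.5088, -0.0057]] [0.5096 0.0008 0.046 ]
rib rear [[0.4842, 0.011], [0.4825, -0.0025]] [0.4833 0.0043 0.046 ]
mouth [[0.5754, 0.0334], [0.5655, -0.0471]] [ 0.5704 -0.0068  0.04  ]
pos [0.5005 0.0026 0.0335] yaw [-6.9900e+00 -5.0000e-02 -1.7998e+02]
turn [-0.0001 -0.0003  0.0003] shift [-0.0248  0.0012  0.0024]
```

```bash
python3 -m jog '[0,0,0,-0.012,0,0,1, 0,0,0,-0.012,0,0,0.1, 0,0,0,-0.012,0,0,0.1, 0,0,0,-0.012,0,0,0.1, 0,0,0,-0.012,0,0,0.1, 0,0,0,-0.012,0,0,0.1]' 70
python3 go.py 0.43 0.011 0.033 -7.05
```

```text
clock: 9.3
tcp_pos: [0.4981, 0.0029, 0.0336]
orientation: [-3.136, 0.192, -0.002]
contact_force: [-6.7, -1.8, 28.4]
grip_width: 0.0126
pos [0.4981 0.0029 0.0336] yaw [-7.0000e+00 -6.0000e-02 -1.7999e+02]
turn [-0.0001 -0.0003  0.0003] shift [-0.343   0.0014  0.0027]
```

```bash
python3 -m jog '[0,0,0,-0.05,0,-0.006,0.1, 0,0,0,-0.1,0,-0.006,0.1, 0,0,0,-0.15,0,-0.006,0.1, 0,0,0,-0.2,0,-0.006,0.1, 0,0,0,-0.22,0,-0.006,0.1, 0,0,0,-0.22,0,-0.006,0.1]' 70
```

```text
clock: 9.9
tcp_pos: [0.4536, 0.0083, 0.0348]
orientation: [3.136, -0.191, 0.001]
contact_force: [0.0, 0.3, -1.9]
grip_width: 0.0119
```

```bash
python3 -m jog '[0,0,0,0,0,-0.15,0.1, 0,0,0,0,0,-0.35,0.1, 0,0,0,0,0,-0.4,0.1, 0,0,0,0,0,-0.4,0.1]' 70
python3 go.py 0.561 0.267 0.11 1.7
python3 - <<'E'
from h import *
cv2.imwrite("pics/s5.png",r.grab_frame("side")[:,:,::-1])
E
```

```text
clock: 10.3
tcp_pos: [0.4553, 0.0083, 0.1163]
orientation: [-3.135, 0.192, -0.008]
contact_force: [0.5, 0.4, -2.0]
grip_width: 0.0118
pos [0.4553 0.0083 0.1163] yaw [  -7.     -0.28 -179.96]
turn [-0.0001 -0.0016 -0.0483] shift [ 0.3668 -1.348   0.0342]
```

View pics/s5.png

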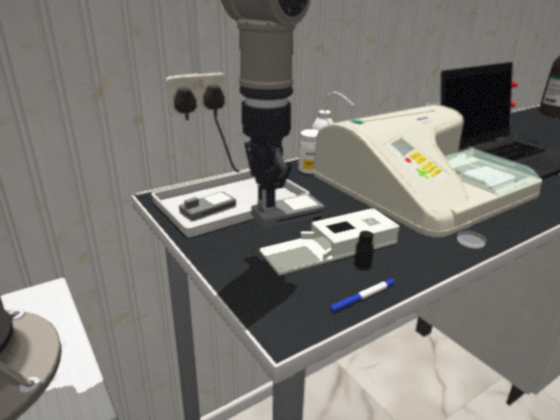

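```bash
python3 -m jog '[0,0,-0.01,0.05,-0.18,0,0.1, 0,0,-0.02,0.1,-0.38,0,0.1, 0,0,-0.03,0.16,-0.58,0,0.1, 0,0,-0.04,0.21,-0.78,0,0.1, 0,0,-0.048,0.26,-0.95,0.01,0.1, 0,0,-0.048,0.26,-0.95,0.01,0.1]' 70
python3 go.py 0.561 0.267 0.11 1.7
```

```text
clock: 10.95
tcp_pos: [0.5289, 0.1965, 0.1111]
orientation: [-3.138, -0.056, -0.002]
contact_force: [0.1, 0.6, -1.5]
grip_width: 0.012
pos [0.5289 0.1965 0.1111] yaw [ 2.0500e+00 -6.0000e-02 -1.7981e+02]
turn [-0.0011 -0.0003  0.0019] shift [ 0.173  -0.3465  0.0071]
```

```bash
python3 -m jog '[0,0,0,0.09,-0.17,0,0.1, 0,0,0,0.173,-0.3465,0,0.1, 0,0,0,0.173,-0.3465,0.1,0.1, 0,0,0,0.173,-0.3465,0.2,0.1, 0,0,0,0.173,-0.3465,0.25,0.1, 0,0,0,0.173,-0.3465,0.25,0.1]' 70
python3 - <<'E'
from h import *; import pickle
o=r.get_obs();f=r.grab_frame("wrist"); pickle.dump((o,f),open("w6.pkl","wb"))
cv2.imwrite("pics/w6.png",f[:,:,::-1])
cv2.imwrite("pics/c6.png",cv2.resize(r.grab_frame("scene")[150:310,290:450],None,fx=3.7,fy=3.7)[:,:,::-1])
E
python3 go.py 0.561 0.267 0.029 1.7
```

```text
clock: 11.55
tcp_pos: [0.5592, 0.2654, 0.0584]
orientation: [-3.141, -0.056, 0.006]
contact_force: [-0.7, -0.3, -2.1]
grip_width: 0.0118
pos [0.5609 0.2667 0.0611] yaw [ 2.0200e+00 -2.0000e-02 -1.7983e+02]
turn [-0.0009 -0.0001  0.0018] shift [ 0.0004 -0.0012  0.1604]
```

View pics/w6.png

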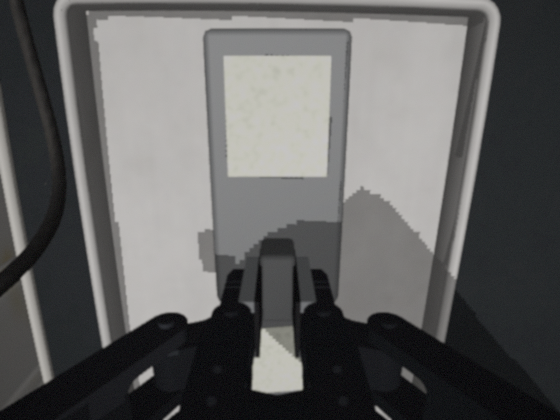

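View pics/c6.png

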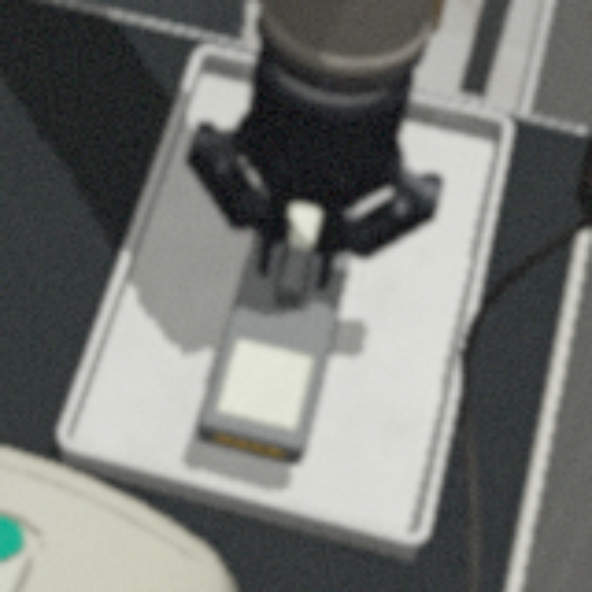

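```bash
python3 -m jog '[0,0,0,0,0,0.06,0.1, 0,0,0,0,0,0.12,0.1, 0,0,0,0,0,0.15,0.1, 0,0,0,0,0,0.15,0.1]' 70
```

```text
clock: 12.05
tcp_pos: [0.56, 0.2661, 0.0297]
orientation: [-3.139, -0.055, 0.003]
contact_force: [0.0, 0.1, -1.5]
grip_width: 0.0118
```

Not in contact yet; lower another few mm in small steps.

```bash
python3 -m jog '[0,0,0,0,0,0.01,0.1, 0,0,0,0,0,0.012,0.1, 0,0,0,0,0,0.012,0.1]' 70
```

```text
clock: 12.35
tcp_pos: [0.5603, 0.2664, 0.0276]
orientation: [-3.139, -0.056, 0.002]
contact_force: [-0.8, 1.3, -0.6]
grip_width: 0.0122
```

```bash
python3 -m jog '[0,0,0,0,0,0.003,0.1, 0,0,0,0,0,0.003,1, 0,0,0,0,0,0.003,1, 0,0,0,0,0,-0.02,1, 0,0,0,0,0,-0.1,1, 0,0,0,0,0,-0.3,1, 0,0,0,0,0,-0.5,1, 0,0,0,-0.2,0,-0.6,1]' 70
python3 go.py 0.45 0.25 0.20 4
```

```text
clock: 13.15
tcp_pos: [0.5262, 0.2655, 0.153]
orientation: [-3.135, -0.048, -0.013]
contact_force: [-0.6, -0.7, 1.0]
grip_width: 0.0852
pos [0.5262 0.2655 0.153 ] yaw [   1.77   -0.47 -179.63]
turn [-0.002  -0.0026 -0.0124] shift [-0.3815  0.0642 -0.2387]
```

```bash
python3 -m jog '[0,0,-0.02,-0.2,0,-0.12,1, 0,0,-0.03,-0.32,0,-0.24,1, 0,0,-0.035,-0.32,0.02,-0.24,1, 0,0,-0.035,-0.32,0.02,-0.24,1, 0,0,-0.035,-0.32,0.02,-0.24,1]'
python3 - <<'E'
from h import *; import pickle
o=r.get_obs();f=r.grab_frame("wrist"); pickle.dump((o,f),open("w7.pkl","wb"))
cv2.imwrite("pics/w7.png",f[:,:,::-1]); print(o["tcp_pos"],o["qvel"].round(3))
E
python3 go.py 0.45 0.25 0.20 8
```

```text
clock: 13.65
tcp_pos: [0.4628, 0.2586, 0.2003]
orientation: [-3.128, -0.218, -0.013]
contact_force: [0.1, 0.3, -0.3]
grip_width: 0.0856
[0.46280242 0.25859289 0.20025569] [-0.004  0.021  0.003  0.001 -0.002  0.001 -0.   ]
pos [0.4627 0.2587 0.1998] yaw [   7.96   -0.46 -179.7 ]
turn [-0.0017 -0.0026 -0.0002] shift [-0.0687  0.0341 -0.0015]
```

View pics/w7.png

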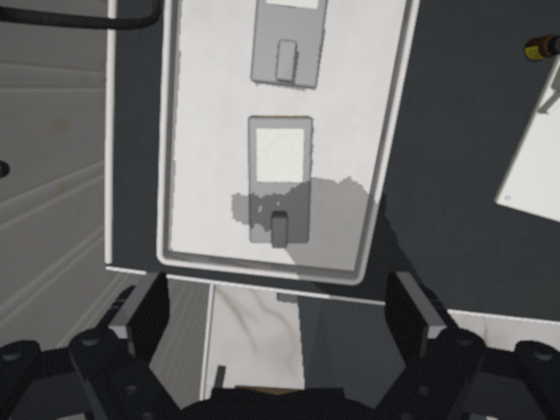

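```bash
python3 - <<'E'
import cv2
a=cv2.imread("pics/w7.png")
cv2.imwrite("pics/w7z.png",cv2.resize(a[105:255,210:360],None,fx=4,fy=4,interpolation=cv2.INTER_CUBIC))
E
```

```text
(no output)
```

View pics/w7z.png

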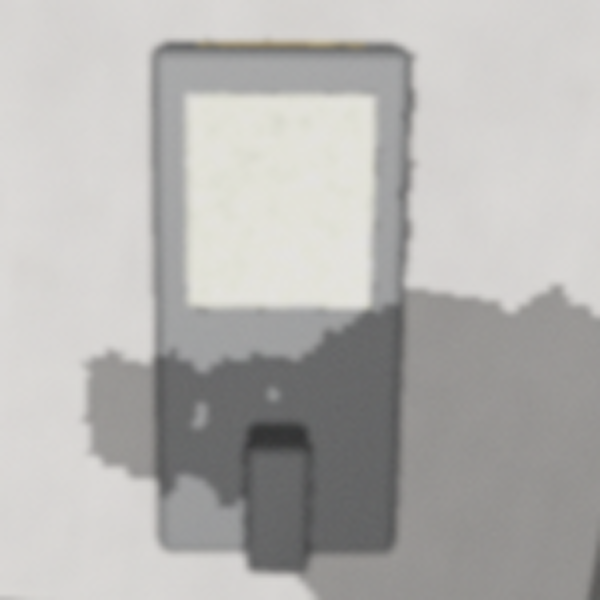

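```bash
python3 - <<'E'
from h import *; import pickle
o,f=pickle.load(open("w7.pkl","rb"))
def Z(l): return [(210+(x+.5)/4-.5,105+(y+.5)/4-.5) for x,y in l]
def ang(a,b): d=b-a; return round(float(np.degrees(np.arctan2(d[1],d[0]))),2), round(float(np.linalg.norm(d[:2])),4)
c=onplane("wrist",Z([(153,50),(408,50),(396,550),(160,550)]),.022,o)
print(c.round(4)[:,:2].tolist(),c.mean(0).round(4),ang(c[3],c[0]),ang(c[2],c[1]),ang(c[1],c[0]),ang(c[2],c[3]))
q=onplane("wrist",Z([(248,448),(308,448),(306,572),(249,572)]),.040,o)
print(q.round(4)[:,:2].tolist(),q.mean(0).round(4),ang(q[3],q[0]),ang(q[1],q[0]))
m=(c[0]+c[1])/2; n=(c[2]+c[3])/2; print("axis",ang(n,m), n+(m-n)*18/116)
s=onplane("wrist",[(252,79),(318,87)],.022,o); print("spent rear",s.round(4)[:,:2])
E
python3 go.py 0.45 0.25 0.20 8
```

```text
[[0.512, 0.2905], [0.5194, 0.2373], [0.407, 0.2214], [0.3993, 0.2757]] [0.4594 0.2562 0.022 ] (7.48, 0.1137) (8.05, 0.1136) (97.96, 0.0537) (98.04, 0.0549)
[[0.4332, 0.2593], [0.4349, 0.2465], [0.4063, 0.2427], [0.4045, 0.2552]] [0.4197 0.2509 0.04  ] (8.13, 0.0289) (98.02, 0.0129)
axis (7.76, 0.1136) [0.42058883 0.25090743 0.022     ]
spent rear [[0.543  0.2907]
 [0.5443 0.236 ]]
pos [0.4627 0.2587 0.1998] yaw [   7.96   -0.46 -179.7 ]
turn [-0.0017 -0.0026 -0.0002] shift [-0.0687  0.0341 -0.0015]
```

```bash
python3 -m jog '[-0.001,-0.001,0,-0.1,0,0.15,1, -0.0017,-0.0026,0,-0.205,0.008,0.35,1, -0.0017,-0.0026,0,-0.217,0.008,0.55,1, -0.0017,-0.0026,0,-0.217,0.008,0.7,1, -0.0017,-0.0026,0,-0.217,0.008,0.7,1, -0.0017,-0.0026,0,-0.217,0.008,0.7,1]'
python3 go.py 0.420 0.251 0.0275 7.95
```

```text
clock: 14.3
tcp_pos: [0.421, 0.252, 0.0591]
orientation: [3.133, 0.218, -0.003]
contact_force: [0.1, 0.0, 0.6]
grip_width: 0.0851
pos [0.421  0.252  0.0591] yaw [7.9400e+00 1.1000e-01 1.7998e+02]
turn [ 0.0001  0.0006 -0.    ] shift [-0.0052  0.0044  0.1579]
```

```bash
python3 -m jog '[0,0,0,-0.005,0.0044,0.08,1, 0,0,0,-0.005,0.0044,0.155,1, 0,0,0,-0.005,0.0044,0.155,1, 0,0,0,-0.005,0.0044,0.155,0.1, 0,0,0,-0.005,0.0044,0.155,0.1, 0,0,0,-0.005,0.0044,0.155,0.1, 0,0,0,-0.005,0.0044,0.155,0.1, 0,0,0,-0.005,0.0044,0.152,0.1, 0,0,0,-0.005,0.0044,0.15,0.1]' 60
python3 go.py 0.420 0.251 0.11 7.95
```

```text
clock: 15.2
tcp_pos: [0.4201, 0.251, 0.0293]
orientation: [3.134, 0.217, -0.003]
contact_force: [0.1, -0.2, -1.2]
grip_width: 0.0118
pos [0.4201 0.251  0.0293] yaw [7.9400e+00 1.0000e-01 1.7998e+02]
turn [ 0.0001  0.0006 -0.0001] shift [-1.400e-03  2.000e-04 -4.035e-01]
```

```bash
python3 -m jog '[0,0,0,0,0,-0.2,0.1, 0,0,0,0,0,-0.4,0.1, 0,0,0,0,0,-0.44,0.1, 0,0,0,0,0,-0.44,0.1]' 60
python3 go.py 0.4525 0.0082 0.11 -7.05
```

```text
clock: 15.6
tcp_pos: [0.4212, 0.2515, 0.1186]
orientation: [-3.133, -0.217, -0.002]
contact_force: [-0.1, 0.2, -1.5]
grip_width: 0.0121
pos [0.4212 0.2515 0.1186] yaw [ 7.9200e+00 -7.0000e-02 -1.7996e+02]
turn [-0.0003 -0.0004  0.0832] shift [-0.0126  1.2267  0.0421]
```

```bash
python3 -m jog '[0,0,0.01,0,0.2,0,0.1, 0,0,0.03,0,0.4,0,0.1, 0,0,0.05,0.01,0.6,0,0.1, 0,0,0.07,0.01,0.78,0,0.1, 0,0,0.083,0.01,0.9,0,0.1, 0,0,0.083,0.01,0.9,0,0.1]' 60
python3 go.py 0.4525 0.0082 0.10 -7.05
```

```text
clock: 16.2
tcp_pos: [0.4468, 0.069, 0.1166]
orientation: [3.133, -0.203, -0.004]
contact_force: [0.2, -0.3, -1.2]
grip_width: 0.0123
pos [0.4468 0.069  0.1166] yaw [-7.4200e+00  1.3000e-01  1.7988e+02]
turn [ 0.0007  0.0007 -0.0021] shift [0.0677 0.2978 0.0835]
```

```bash
python3 -m jog '[0,0,-0.002,0.03,0.15,0,0.1, 0,0,-0.002,0.067,0.28,0.05,0.1, 0,0,-0.002,0.067,0.298,0.12,0.1, 0,0,-0.002,0.067,0.298,0.18,0.1, 0,0,-0.002,0.067,0.298,0.18,0.1, 0,0,-0.002,0.067,0.298,0.18,0.1]' 60
python3 - <<'E'
from h import *; import pickle
o=r.get_obs();f=r.grab_frame("wrist"); pickle.dump((o,f),open("w8.pkl","wb"))
cv2.imwrite("pics/w8.png",f[:,:,::-1])
E
python3 go.py 0.4525 0.0082 0.0365 -7.05
```

```text
clock: 16.8
tcp_pos: [0.4518, 0.0094, 0.0801]
orientation: [3.134, -0.19, -0.006]
contact_force: [-0.3, -0.8, -1.4]
grip_width: 0.0121
pos [0.4523 0.0093 0.0806] yaw [-6.950e+00  1.500e-01  1.799e+02]
turn [0.0005 0.0008 0.0006] shift [0.0023 0.0051 0.2206]
```

View pics/w8.png

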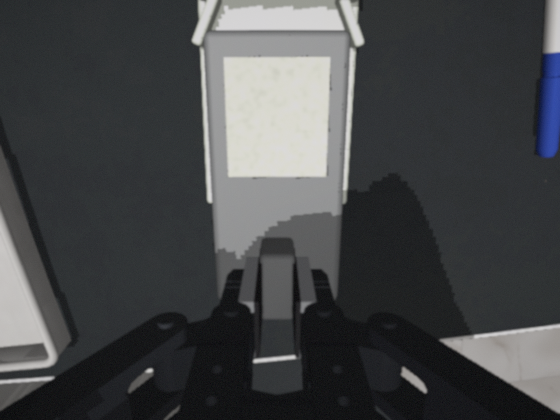

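```bash
python3 - <<'E'
from h import *; import pickle
o,f=pickle.load(open("w8.pkl","rb"))
zt=o["tcp_pos"][2]-.0275+.022
c=onplane("wrist",[(205,31),(353,31),(216,230),(341,230)],zt,o)
u=np.array([np.cos(np.radians(-7.05)),np.sin(np.radians(-7.05))]); O=np.array([.4596,.0073])+.07*u
for p in c: d=p[:2]-O; print(p.round(4),"dock x",(d@u).round(4),"y",(u[0]*d[1]-u[1]*d[0]).round(4))
d=o["tcp_pos"][:2]-O; print("tcp",d@u,u[0]*d[1]-u[1]*d[0])
k=onplane("wrist",[(210,200),(344,200)],.008,o); print(k.round(4))
for p in k: d=p[:2]-O; print("apron edge dock",(d@u).round(4),(u[0]*d[1]-u[1]*d[0]).round(4))
E
```

```text
[0.5505 0.0232 0.0746] dock x 0.0183 y 0.027
[ 0.544  -0.0307  0.0746] dock x 0.0184 y -0.0274
[0.4727 0.0323 0.0746] dock x -0.06 y 0.0265
[ 0.4662 -0.0207  0.0746] dock x -0.06 y -0.027
tcp -0.07797880042050533 0.0011038835589382793
[[ 0.4674  0.0472  0.008 ]
 [ 0.4575 -0.0329  0.008 ]]
apron edge dock -0.0672 0.0406
apron edge dock -0.0671 -0.0402
```

```bash
python3 -m jog '[0,0,0,0,0,0.08,0.1, 0,0,0,0,0,0.16,0.1, 0,0,0,0,0,0.218,0.1, 0,0,0,0,0,0.218,0.1, 0,0,0,0,0,0.218,0.1]' 60
python3 -m jog '[0,0,0,0,0,0.004,0.1, 0,0,0,0,0,0.007,0.1, 0,0,0,0,0,0.007,0.1]' 60
```

```text
clock: 17.35
tcp_pos: [0.4523, 0.0096, 0.0373]
orientation: [3.134, -0.189, -0.004]
contact_force: [0.1, 1.1, -1.3]
grip_width: 0.0116
clock: 17.65
tcp_pos: [0.4525, 0.0095, 0.0362]
orientation: [3.134, -0.19, -0.003]
contact_force: [-0.2, 0.9, -1.1]
grip_width: 0.0119
```

```bash
python3 -m jog '[0,0,0,0,0,0.004,0.1, 0,0,0,0,0,0.008,0.1, 0,0,0,0,0,0.008,0.1]' 60
```

```text
clock: 17.95
tcp_pos: [0.4527, 0.0095, 0.0355]
orientation: [3.134, -0.19, -0.003]
contact_force: [-3.3, -0.9, 13.7]
grip_width: 0.0121
```

```bash
python3 -m jog '[0,0,0,0.03,0,-0.004,0.1, 0,0,0,0.06,0,-0.004,0.1, 0,0,0,0.09,0,-0.004,0.1, 0,0,0,0.12,0,-0.004,0.1, 0,0,0,0.15,0,-0.004,0.1, 0,0,0,0.17,0,-0.004,0.1, 0,0,0,0.17,0,-0.004,0.1]' 60
python3 go.py 0.52 0 0.0365 -7.05
```

```text
clock: 18.65
tcp_pos: [0.4871, 0.0052, 0.0362]
orientation: [3.134, -0.191, -0.002]
contact_force: [0.4, -1.8, -1.5]
grip_width: 0.0123
pos [0.4871 0.0052 0.0362] yaw [-6.9700e+00  7.0000e-02  1.7989e+02]
turn [0.0006 0.0004 0.0005] shift [ 0.1665  0.0056 -0.002 ]
```

```bash
python3 -m jog '[0,0,0,0.025,0,0,0.1, 0,0,0,0.05,0,0,0.1, 0,0,0,0.07,0,0,0.1, 0,0,0,0.09,0,0,0.1, 0,0,0,0.11,0,0,0.1, 0,0,0,0.125,0,0,0.1, 0,0,0,0.125,0,0,0.1]' 60
python3 go.py 0.52 0 0.0365 -7.05
```

```text
clock: 19.35
tcp_pos: [0.5115, 0.0021, 0.0358]
orientation: [3.134, -0.191, -0.004]
contact_force: [-4.5, 0.7, -0.0]
grip_width: 0.0118
pos [0.5115 0.0021 0.0358] yaw [-6.9700e+00  1.5000e-01  1.7987e+02]
turn [0.0007 0.0008 0.0005] shift [ 0.0436  0.0053 -0.0034]
```

```bash
python3 -m jog '[0,0,0,0.025,0,-0.001,0.1, 0,0,0,0.04,0,-0.002,0.1, 0,0,0,0.055,0,-0.003,0.1, 0,0,0,0.07,0,-0.003,0.1, 0,0,0,0.076,0,-0.003,0.1, 0,0,0,0.076,0,-0.003,0.1]' 60
python3 go.py 0.52 0 0.0365 -7.05
```

```text
clock: 19.95
tcp_pos: [0.5254, 0.0003, 0.036]
orientation: [3.133, -0.191, -0.008]
contact_force: [-4.2, 0.7, -0.1]
grip_width: 0.0125
pos [5.254e-01 3.000e-04 3.600e-02] yaw [ -6.96   0.28 179.85]
turn [0.0008 0.0015 0.0005] shift [-0.0268  0.005  -0.0023]
```

Now fine steps, watching force.

```bash
python3 -m jog '[0,0.001,0,0.01,0,-0.001,0.1, 0,0.001,0,0.015,0,-0.001,0.1, 0,0.001,0,0.015,0,-0.001,0.1]' 60
```

```text
clock: 20.25
tcp_pos: [0.5271, 0.0001, 0.0358]
orientation: [3.133, -0.19, -0.007]
contact_force: [-6.3, -0.1, 1.6]
grip_width: 0.0122
```

```bash
python3 -m jog '[0,0.001,0,0.012,0,-0.001,0.1, 0,0.001,0,0.018,0,-0.001,0.1, 0,0.001,0,0.018,0,-0.001,0.1]' 60
```

```text
clock: 20.55
tcp_pos: [0.5292, -0.0002, 0.0356]
orientation: [3.133, -0.19, -0.007]
contact_force: [-5.7, 0.2, 2.1]
grip_width: 0.0126
```

```bash
python3 -m jog '[0,0.001,0,0.012,0,-0.001,0.1, 0,0.001,0,0.018,0,-0.001,0.1, 0,0.001,0,0.018,0,-0.001,0.1]' 60
```

```text
clock: 20.85
tcp_pos: [0.5313, -0.0005, 0.0356]
orientation: [3.132, -0.19, -0.006]
contact_force: [-7.0, -0.1, 3.4]
grip_width: 0.0122
```

```bash
python3 -m jog '[0,0.001,0,0.012,0,-0.002,0.1, 0,0.001,0,0.018,0,-0.002,0.1, 0,0.001,0,0.018,0,-0.002,0.1]' 60
```

```text
clock: 21.15
tcp_pos: [0.5327, -0.0006, 0.0356]
orientation: [3.131, -0.189, -0.008]
contact_force: [-7.2, 0.9, 3.7]
grip_width: 0.0122
```

```bash
python3 -m jog '[0,0.001,0,0.012,0,-0.002,0.1, 0,0.001,0,0.018,0,-0.002,0.1, 0,0.001,0,0.018,0,-0.002,0.1]' 60
```

```text
clock: 21.45
tcp_pos: [0.5332, -0.0007, 0.0356]
orientation: [3.13, -0.189, -0.012]
contact_force: [-10.1, 1.0, 7.4]
grip_width: 0.012
```

```bash
python3 -m jog '[0,0.001,0,0.012,0,-0.002,0.1, 0,0.001,0,0.018,0,-0.002,0.1, 0,0.001,0,0.018,0,-0.002,0.1]' 60
```

```text
clock: 21.75
tcp_pos: [0.5334, -0.0007, 0.0356]
orientation: [3.129, -0.188, -0.017]
contact_force: [-11.9, 1.5, 7.4]
grip_width: 0.012
```

```bash
python3 -m jog '[0,0.002,0,0.02,0,-0.003,0.1, 0,0.002,0,0.026,0,-0.004,0.1, 0,0.002,0,0.026,0,-0.004,0.1, 0,0.002,0,0.026,0,-0.004,0.1]' 60
```

```text
clock: 22.15
tcp_pos: [0.5337, -0.0008, 0.0356]
orientation: [3.128, -0.187, -0.021]
contact_force: [-13.9, 1.5, 8.7]
grip_width: 0.0121
```

```bash
python3 -m jog '[0,0.002,0,0.024,0,-0.003,0.1, 0,0.002,0,0.032,0,-0.004,0.1, 0,0.002,0,0.032,0,-0.004,0.1, 0,0.002,0,0.032,0,-0.004,0.1]' 60
```

```text
clock: 22.55
tcp_pos: [0.5342, -0.0009, 0.0356]
orientation: [3.126, -0.186, -0.029]
contact_force: [-17.2, 2.7, 13.6]
grip_width: 0.0124
```

```bash
python3 -m jog '[0,0.003,0,0.012,0,-0.003,1, 0,0.003,0,0,0,-0.004,1, 0,0.003,0,0,0,-0.006,1, 0,0.003,0,0,0,-0.01,1, 0,0.003,0,0,0,-0.01,1, 0,0.003,0,0,0,-0.01,1]'
python3 - <<'E'
from h import *; import pickle
o=r.get_obs();f=r.grab_frame("wrist"); pickle.dump((o,f),open("w9.pkl","wb"))
cv2.imwrite("pics/w9.png",f[:,:,::-1])
E
```

```text
clock: 23.15
tcp_pos: [0.5347, -0.0009, 0.0377]
orientation: [3.126, -0.187, -0.013]
contact_force: [0.6, -1.0, 0.0]
grip_width: 0.0854
```

View pics/w9.png

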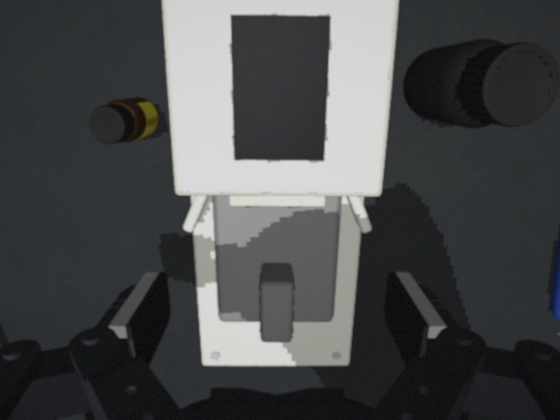

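```bash
python3 -m jog '[0,0,0,0,0,-0.15,1, 0,0,0,0,0,-0.35,1, 0,0,0,0,0,-0.55,1, 0,0,0,0.05,0,-0.75,1, 0,0,0,0.08,0,-0.82,1, 0,0,0,0.08,0,-0.82,1, 0,0,0,0.08,0,-0.82,1, 0,0,0,0.08,0,-0.82,1]'
python3 - <<'E'
from h import *; import pickle
o=r.get_obs();f=r.grab_frame("wrist"); pickle.dump((o,f),open("w10.pkl","wb")); print(o["tcp_pos"])
cv2.imwrite("pics/w10.png",cv2.resize(f,None,fx=1.4,fy=1.4)[:,:,::-1])
cv2.imwrite("pics/c10.png",r.grab_frame("scene")[:,:,::-1])
cv2.imwrite("pics/s10.png",r.grab_frame("side")[:,:,::-1])
E
```

```text
clock: 24.0
tcp_pos: [0.5504, -0.0014, 0.1997]
orientation: [3.125, -0.186, -0.019]
contact_force: [-0.8, 0.9, -0.4]
grip_width: 0.0856
[ 0.55044569 -0.00135998  0.19970805]
```

View pics/w10.png

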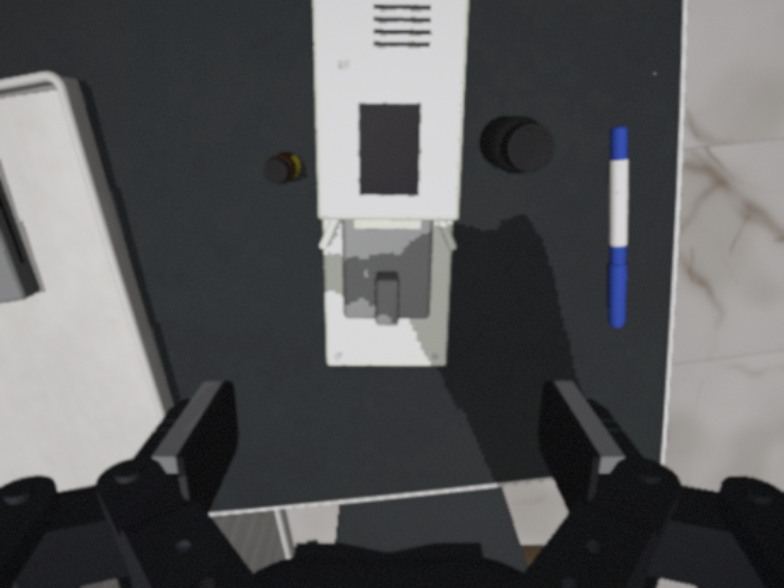

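View pics/c10.png

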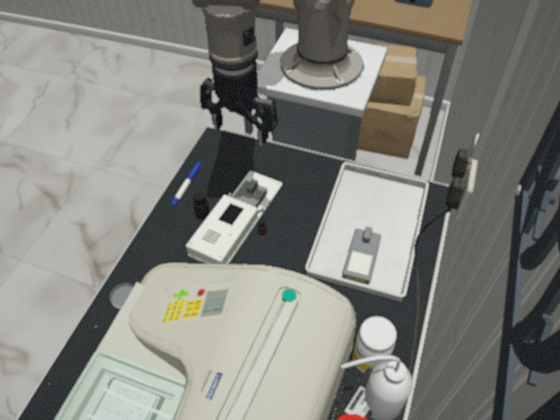

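View pics/s10.png

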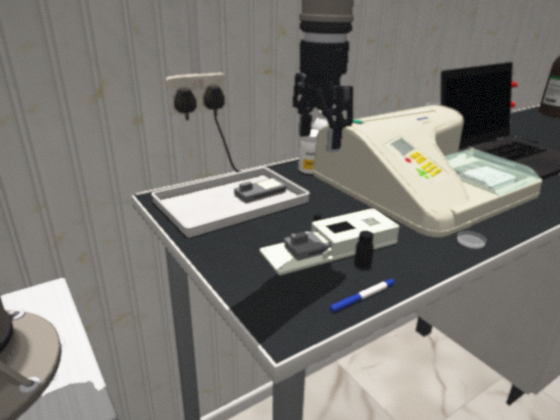

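```bash
python3 - <<'E'
from h import *; import pickle
o,f=pickle.load(open("w10.pkl","rb"))
g=lambda l:[((x+.5)/1.4-.5,(y+.5)/1.4-.5) for x,y in l]
O=np.array([.5291,-.0013]);u=np.array([.9925,-.1227])
for t,px,z in [("rear",[(345,318),(430,318)],.028),("mouth",[(318,218),(460,218)],.04),("vial",[(282,170)],.039),("bottle",[(529,146)],.064)]:
    P=onplane("wrist",g(px),z,o).mean(0); print(t,P.round(4),"dock x",((P[:2]-O)@u).round(4))
a=cv2.imread("pics/scene0.png");b=cv2.imread("pics/c10.png")
print("pen/bottle/vial diff",[np.abs(a[y0:y1,x0:x1].astype(int)-b[y0:y1,x0:x1]).mean().round(2) for x0,x1,y0,y1 in [(165,205,160,206),(190,212,190,220),(255,270,218,238),(60,100,60,100)]])
E
```

```text
rear [0.5038 0.0017 0.028 ] dock x -0.0255
mouth [ 0.5706 -0.0071  0.04  ] dock x 0.0419
vial [0.6052 0.0501 0.039 ] dock x 0.0693
bottle [ 0.6039 -0.0838  0.064 ] dock x 0.0844
pen/bottle/vial diff [np.float64(3.53), np.float64(6.06), np.float64(4.56), np.float64(1.92)]
```

```bash
python3 -c "
from bench import r
print(r.hand_in())"
```

```text
the job is handed in; nothing more can be done
None
```

The cartridge change is done and handed in at about 24 s of robot time; the hand-in gave no verdict.

**Spent cartridge:** I pressed it about 16.5 mm beyond the held position until it went firm, peaking at about 19 N. When I let go it sprang out, and I drew it out and laid it flat in the empty half of the tray.

**Fresh cartridge:** I slid it into the bay and pressed about 14 mm beyond held until firm, peaking at about 17 N, then let go and moved the gripper clear.

**Last checks:**
- About 0.8 s after I opened the gripper, the fresh cartridge's rear edge was within 1 mm of where the spent one's was at the start, so the catch is holding it.
- The spent cartridge lies inside the tray, with its rear edge where I aimed it.
- The bottle measured where it was at the start. The vial came out about 2.5 mm different; I put this down to measurement error, since nothing went near it, but I did not check further.
- The pen looks undisturbed, but I compared it only by eye and by image difference. That difference was slightly raised around all three items, and I put it down to the arm's shadow.

**Force readings that disagreed with expectation:**
- Closing the jaws on the spent rib to draw it out gave a brief upward force of 28 N on the tool, which vanished once I started drawing it out.
- While pressing the spent cartridge, the upward force reached up to 18 N at times.
- Both are below the 40 N limit.

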